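# Stand the kit case heavy end down

### The job

Lift the closed grey kit case off the counter to find out which of its ends is the heavy one, then lay it back down flat on the counter and let go. Take it again and stand it upright on its heavy end inside the shallow steel tray, and leave it standing there. Do not drop it or let it fall over, and do not knock the mug, the bowl or the brush.

Things in the scene. Friction and masses are not known exactly. Their poses are not given: they have to be found in the camera images.
- case: Closed grey plastic kit case, a plain box 170 mm long (its x), 50 wide (y), 56 high (z), 0.55 to 0.7 kg, lying with its long axis along world y within 30 degrees. Origin: centre of its underside as it lies. One end is packed with a brass spare, the other with foam (1 mm play): which end is heavy changes from start to start; both look alike and the axes do not tell it.
- case_middle (a point): Centre of the case's volume, 28 mm above its underside, axes as the case's; 85 mm above what it stands on when it stands on an end. The centre of mass lies 30 to 38 mm from it towards the heavy end, so if the case is pinched lightly (8 N) across its width at the middle and raised, the heavy end sags; 35 N holds it firmly near an end.
- tray: Shallow open steel tray, fixed to the counter, 170 mm (its x) by 160 mm (y) outside, rim 20 mm high, walls and floor 3 mm thick. Origin: centre of its underside, on the counter; z up. It is either to the left or to the right of the case.
- mug: Bystander: white mug, 80 mm across, 85 mm high, handle at its +y. Origin: centre of its underside.
- bowl: Bystander: white bowl, 120 mm across, 50 mm high. Origin: centre of its underside.
- brush: Bystander: flat hand brush with a white handle lying on the counter, 200 mm long (its x), 20 mm high. Origin: centre of its underside.
Mind the look-alikes: they are no part of the job. What is meant by the case is not orange or pink, and is the smaller of those in its own colour.

How it is judged:
By the outcome, as a careful person would: the job done as asked, in the order asked, and still so for the second after the job is handed in, with the robot touching nothing.
It also fails if it takes over 58 s, if anything falls off the work surface, if the arm or the gripper's body presses on something with over 40 N, if the wrist force passes 120 N, or if a joint passes its speed limit or range.

### The arm

A 6-joint arm with a two-finger parallel gripper is mounted at the origin on the work surface. World frame = base frame: x ahead of the robot, y to its left, z up, the work surface at z = 0. Lengths are in m, angles in rad, forces in N, time in s.
With the tool pointing down it reaches from about 0.275 to 0.825 m from the base axis. Payload 5.2 kg.
Tool frame: the origin (TCP) lies between the finger pads; the fingertips stand 14 mm ahead of it and the grasp point (between the pads) lies 5 mm behind it; z points along the fingers, y is the line along which they close (so a half turn about z gives the same grasp; the last joint's range is limited). The gripper opens to 93 mm and grips with 3 to 60 N. Pads are 15 mm wide; open, the fingers measure 128 mm over their backs; the gripper's body (75 mm by 188 mm) begins 65 mm behind the grasp point.
Start: joints at [1.066, 0.259, 1.535, -0, 1.348, -0.203], TCP at [0.163, 0.525, 0.233] pointing down, gripper open.
Joint ranges: [-3.14, 3.14], [-0.91, 2.08], [0.19, 2.58], [-1.22, 4.36], [0.22, 2.71], [-3.12, 3.12]. Speed limits (rad/s): [2.57, 2.57, 3.14, 3.14, 3.14, 3.14].

### API

Orientations are given as a 3x3 rotation matrix whose columns are the frame's x, y, z axes.
In Python, from station import r gives the robot as it stands. The module is installed in compiled form; this text tells all that it offers.
- The arm moves only by the tool jog_arm, never from a script. Its argument "targets" is a list of rows, each an object with "delta_pos": the shift along the tool's x, y, z in mm, a list of three; "turn": the turn, a rotation vector about the tool's x, y, z in degrees, a list of three; "hand": the opening, from 0 (shut) to 1 (fully open). In form: [{"delta_pos": [dx, dy, dz], "turn": [rx, ry, rz], "hand": hand}, ...]. A call has exactly 10 rows; each row shifts and turns the commanded pose from where the row before left it, along the tool's axes as they then stand; what a row does not reach is not made up. A row lasts 1/8 s, in which the tool goes at most 62.5 mm and 10.7 degrees, less where a joint would pass 70% of its speed; a pose out of reach is approached as far as the arm can. A call is refused whole if a number of a shift passes 62.5 or a number of a turn 10.7, either way. A call with a gripper value outside its range is refused whole. The fingers move at their own pace and stop on an object; "squeeze" is the grip in N (left out, the last holds). Time passes only in rows, so rows that do not move let the fingers close, or fill a call up. It gives the time, the measured TCP pose, the force, the opening and the grip force at its end, in the units of the state.
- r.read_state(): the state, without advancing time (a new reading comes with each control period).
- r.read_camera(name): name is "scene" or "top"; returns a dict with "image" (480x640x3 uint8, red, green, blue), "fx", "fy", "cx", "cy" (pixels), "T" (4x4, takes a point from camera to world coordinates). Camera axes: x right, y down, z forward; pixel columns grow to the right and rows downward; lengths in m; the calibration is good to about 2 mm. A picture is of the moment at which its call begins. There is no depth.
- r.job_done(): hands the job in; it is judged then, once.
The state is a dict: "time": time; "qpos": joint angles; "qd": joint speeds; "joint_efforts": joint torques, N m; "eef_pos": TCP position; "ee_rot": TCP orientation; "ft_force": force on the tool from outside, world axes, zero at the start; "moment": the same for the moment, N m; "gripper_width": finger opening in m; "finger_force": force on a finger pad.
Only numpy, scipy, OpenCV 4.12 (cv2) and the standard library are available. Lean on these libraries where they do the work, as an engineer would, in place of code of your own. Each camera call takes 0.05 s, during which the arm holds its last target. There are 200 camera calls.

## Working session

There is one attempt and no reset: what is moved stays moved. The work goes in short steps, Python scripts to look and compute and a tool call to move; the robot and the scene stay as the last step left them, time stands still between calls to the robot, and variables do not carry over. Pictures are saved under pics/ and viewed, at most 10 in all, crops included, and the job is handed in when it is done.

Besides the shell and the picture viewer there is one more tool, called after "Emit:" in YAML: its name, and indented under it one key for each argument. jog_arm: Moves the arm, as the interface text tells. Its arguments: {"type":"object","properties":{"targets":{"type":"array"},"squeeze":{"type":"number"}},"required":["targets"]}

```bash
mkdir -p pics; python3 - <<'E'
from station import r
import cv2,pickle
d={}
for n in("scene","top"):
    c=r.read_camera(n); d[n]=c; cv2.imwrite(f"pics/{n}0.png",c["image"][:,:,::-1]); print(n,c["fx"],c["cx"],c["cy"],c["T"].round(3).tolist())
pickle.dump(d,open("c0.pkl","wb"))
s=r.read_state();print(s["time"],s["eef_pos"],s["ee_rot"],s["gripper_width"])
E
```

```text
scene 493.17972115503386 316.3553762993978 241.1841778535403 [[-0.438, 0.572, -0.693, 1.339], [0.899, 0.281, -0.337, 0.515], [0.002, -0.771, -0.637, 0.838], [0.0, 0.0, 0.0, 1.0]]
top 571.8868448538128 322.1184921270624 240.0035690697395 [[-0.007, -0.989, 0.148, 0.306], [-1.0, 0.006, -0.006, 0.103], [0.005, -0.148, -0.989, 1.323], [0.0, 0.0, 0.0, 1.0]]
0.1 [0.16324567 0.52472563 0.23191933] [[-9.54797556e-01  2.97255862e-01 -7.61335333e-04]
 [ 2.97256683e-01  9.54796537e-01 -1.42767926e-03]
 [ 3.02534311e-04 -1.58945668e-03 -9.99998691e-01]] 0.09293479664998244
```

View pics/scene0.png

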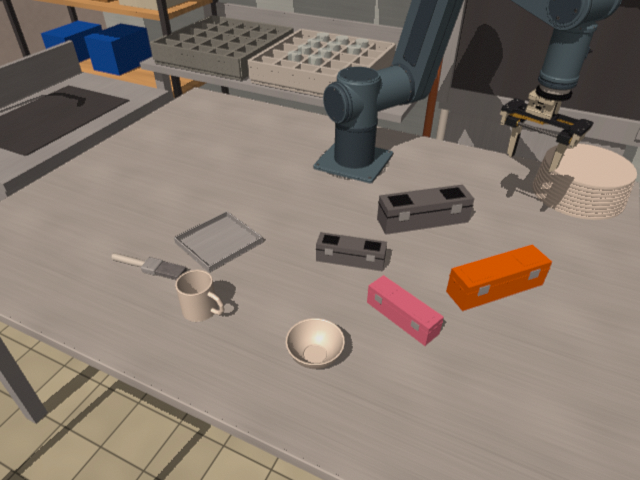

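View pics/top0.png

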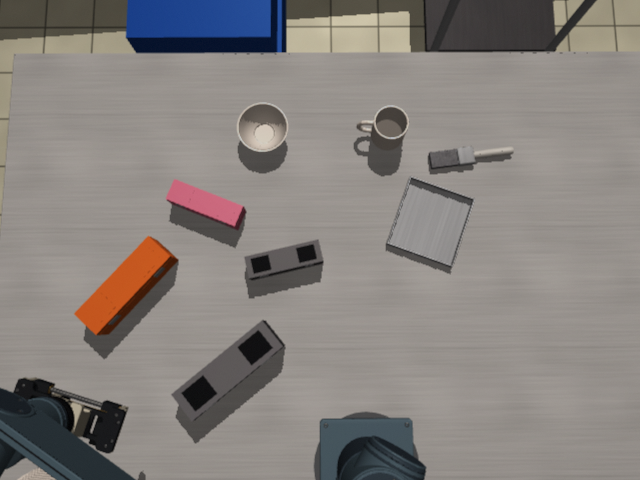

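The grey case is the smaller dark box: around (284,262) in the top view and (351,251) in the scene view. The tray is at about (430,223) in top and (219,239) in scene. The mug, brush and bowl lie beyond the tray and the case. I'll zoom in on both to get corners.

```bash
python3 - <<'E'
import cv2,pickle,numpy as np
d=pickle.load(open("c0.pkl","rb"))
def crop(n,x,y,w,h,k): 
    return cv2.resize(d[n]["image"][y:y+h,x:x+w,::-1],(w*k,h*k),interpolation=cv2.INTER_CUBIC)
a=crop("top",235,230,100,75,4);b=crop("scene",305,215,100,75,4)
c=crop("top",380,170,100,75+25,4)[:300];e=crop("scene",170,200,100,75,4)
cv2.imwrite("pics/z.png",np.vstack([np.hstack([a,b]),np.hstack([c,e])]))
E
```

```text
(no output)
```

View pics/z.png

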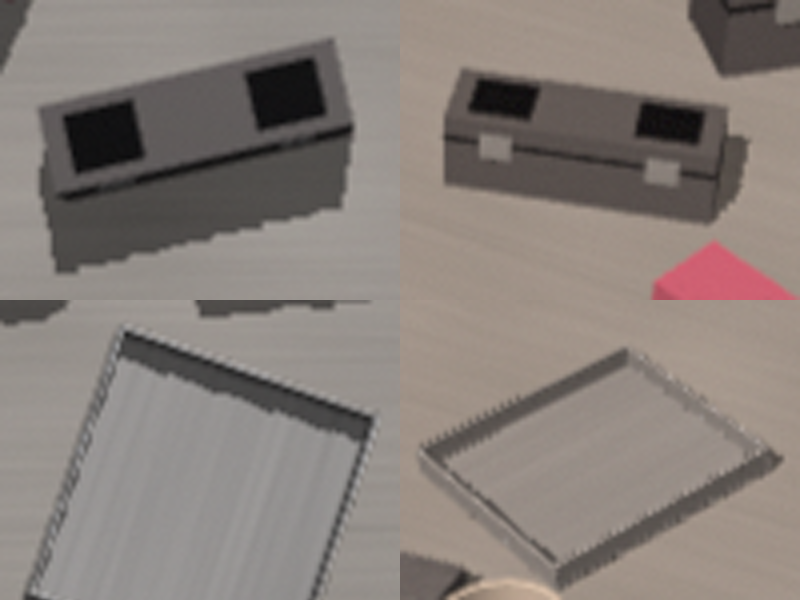

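```bash
cat >h.py <<'E'
import numpy as np
def ray(c,p):
    v=c["T"][:3,:3]@np.array([(p[0]-c["cx"])/c["fx"],(p[1]-c["cy"])/c["fy"],1]);return c["T"][:3,3],v/np.linalg.norm(v)
def plane(c,p,z):
    o,v=ray(c,p);return o+v*(z-o[2])/v[2]
def tri(c1,p1,c2,p2):
    (a,u),(b,v)=ray(c1,p1),ray(c2,p2)
    t=np.linalg.lstsq(np.c_[u,-v],b-a,rcond=None)[0];P,Q=a+u*t[0],b+v*t[1]
    return (P+Q)/2,np.linalg.norm(P-Q)
E
python3 - <<'E'
import pickle,numpy as np,cv2
from h import *
d=pickle.load(open("c0.pkl","rb"));T,S=d["top"],d["scene"]
np.set_printoptions(precision=4,suppress=True)
print("tri case",tri(T,(322.5,260.5),S,(320.5,232)),tri(T,(248.8,277.5),S,(387,241)))
tc=[(245,256.75),(318.5,239.75),(322.7,260.8),(248.8,277.8)]
P=np.array([plane(T,p,.056) for p in tc]);print(P[:,:2],P.mean(0),cv2.minAreaRect(P[:,:2].astype(np.float32)*1000))
e=(P[1]-P[0])+(P[2]-P[3]);print("axis deg",np.degrees(np.arctan2(e[1],e[0])))
st=[(175,238.7),(227.5,212),(265.7,240),(209,271)]
Q=np.array([plane(S,p,.02) for p in st]);print("tray scene",Q[:,:2],Q.mean(0))
tt=[(410.5,177),(474,199),(451,269),(387,246)]
R=np.array([plane(T,p,.02) for p in tt]);print("tray top",R[:,:2],R.mean(0))
for q in st:
    a=plane(S,q,.02);i=np.argmin(np.linalg.norm(R-a,axis=1));print(tri(T,tt[i],S,q))
for X in(Q,R):
    for k in range(4):
        v=X[(k+1)%4]-X[k];print(np.linalg.norm(v),np.degrees(np.arctan2(v[1],v[0])))
# bystanders
print("mug",plane(T,(390,123),.085),"bowl",plane(T,(262,128),.05),"brush",plane(T,(430,160),.02),plane(T,(512,151),.02))
print("big case",[plane(T,p,.08)for p in[(265,321),(284,347),(173,393)]],"pink",plane(T,(240,225),.04))
E
```

```text
tri case (array([0.4501, 0.0946, 0.0556]), np.float64(0.0001651845056703374)) (array([0.4127, 0.2589, 0.0579]), np.float64(0.0016389623517013183))
[[0.4595 0.2674]
 [0.4969 0.1033]
 [0.4494 0.0942]
 [0.4125 0.2583]] [0.4546 0.1808 0.056 ] ((454.67803955078125, 180.81155395507812), (48.32709884643555, 169.75433349609375), 12.677899360656738)
axis deg -77.24571990465788
tray scene [[ 0.6029 -0.2542]
 [ 0.4435 -0.1975]
 [ 0.503  -0.0385]
 [ 0.6657 -0.1016]] [ 0.5538 -0.148   0.02  ]
tray top [[ 0.6498 -0.1133]
 [ 0.5963 -0.2599]
 [ 0.4328 -0.1997]
 [ 0.4868 -0.0543]] [ 0.5414 -0.1568  0.02  ]
(array([ 0.5973, -0.2611,  0.0136]), np.float64(0.0014730593848724309))
(array([ 0.4343, -0.2029,  0.0119]), np.float64(0.003005598715325277))
(array([ 0.4875, -0.053 ,  0.0039]), np.float64(0.0071584367773825635))
(array([ 0.6533, -0.1147,  0.0045]), np.float64(0.002592382684974776))
0.16923191126524723 160.3920207955041
0.16975132449232017 69.46648104880545
0.17452082374342545 -21.20823361063228
0.1650476937246062 -112.37332828611521
0.1561490122208379 -110.04971834416742
0.1742607973995367 159.75910240539935
0.1550859755368589 69.61346551962146
0.17334882823391062 -19.88965900615796
mug [ 0.7584 -0.0598  0.085 ] bowl [0.7605 0.2328 0.05  ] brush [ 0.6908 -0.1605  0.02  ] [ 0.7118 -0.3552  0.02  ]
big case [array([0.3172, 0.2194, 0.08  ]), array([0.2619, 0.1784, 0.08  ]), array([0.168 , 0.4122, 0.08  ])] pink [0.5343 0.2818 0.04  ]
```

Emit:
jog_arm:
  targets:
    - {"delta_pos": [-38,-24,0],"turn": [0,0,0],"hand": 1}
    - {"delta_pos": [-38,-24,0],"turn": [0,0,0],"hand": 1}
    - {"delta_pos": [-38,-24,0],"turn": [0,0,0],"hand": 1}
    - {"delta_pos": [-38,-24,0],"turn": [0,0,0],"hand": 1}
    - {"delta_pos": [-38,-24,0],"turn": [0,0,0],"hand": 1}
    - {"delta_pos": [-38,-24,0],"turn": [0,0,0],"hand": 1}
    - {"delta_pos": [-38,-24,0],"turn": [0,0,0],"hand": 1}
    - {"delta_pos": [-38,-24,0],"turn": [0,0,0],"hand": 1}
    - {"delta_pos": [-38,-24,0],"turn": [0,0,0],"hand": 1}
    - {"delta_pos": [-38,-24,0],"turn": [0,0,0],"hand": 1}

```text
time: 1.35
eef_pos: [0.4555, 0.1818, 0.2324]
ee_rot: [[-0.955, 0.297, -0.001], [0.297, 0.955, 0.0], [0.001, -0.0, -1.0]]
ft_force: [0.2, 0.2, -0.0]
gripper_width: 0.093
finger_force: 0.0
```

Emit:
jog_arm:
  targets:
    - {"delta_pos": [0,0,0],"turn": [0,0,10],"hand": 1}
    - {"delta_pos": [0,0,0],"turn": [0,0,10],"hand": 1}
    - {"delta_pos": [0,0,0],"turn": [0,0,10],"hand": 1}
    - {"delta_pos": [0,0,0],"turn": [0,0,10],"hand": 1}
    - {"delta_pos": [0,0,0],"turn": [0,0,10],"hand": 1}
    - {"delta_pos": [0,0,0],"turn": [0,0,10],"hand": 1}
    - {"delta_pos": [0,0,30],"turn": [0,0,0],"hand": 1}
    - {"delta_pos": [0,0,30],"turn": [0,0,0],"hand": 1}
    - {"delta_pos": [0,0,30],"turn": [0,0,0],"hand": 1}
    - {"delta_pos": [0,0,0],"turn": [0,0,0],"hand": 1}

```text
time: 2.6
eef_pos: [0.4528, 0.1827, 0.1405]
ee_rot: [[-0.22, 0.975, -0.006], [0.976, 0.22, -0.001], [0.0, -0.006, -1.0]]
ft_force: [0.4, -0.0, -0.3]
gripper_width: 0.0929
finger_force: 0.0
```

```bash
cat >>h.py <<'E'
def st():
    from station import r
    s=r.read_state();R=s["ee_rot"]
    print("t",round(s["time"],2),"p",np.round(s["eef_pos"],4),"q",np.round(s["qpos"],3),"F",np.round(s["ft_force"],2),"M",np.round(s["moment"],3),"w",round(s["gripper_width"],4),"f",s["finger_force"])
    print(np.round(R,3).tolist(),"x yaw",round(float(np.degrees(np.arctan2(R[1,0],R[0,0]))),2))
    return s
def go(s,p):
    return np.round(s["ee_rot"].T@(np.array(p)-s["eef_pos"])*1000,1)
E
python3 - <<'E'
from h import *
s=st();print(go(s,[.4546,.1808,.032]))
E
```

```text
t 2.6 p [0.4528 0.1827 0.1405] q [ 0.155  0.238  1.806 -0.     1.103 -0.067] F [ 0.38 -0.02 -0.31] M [-0.025  0.044  0.014] w 0.0929 f 0.0
[[-0.22, 0.975, -0.006], [0.976, 0.22, -0.001], [0.0, -0.006, -1.0]] x yaw 102.7
[ -2.3   2.  108.5]
```

Emit:
jog_arm:
  targets:
    - {"delta_pos": [-2,2,15],"turn": [0,0,0],"hand": 1}
    - {"delta_pos": [0,0,20],"turn": [0,0,0],"hand": 1}
    - {"delta_pos": [0,0,20],"turn": [0,0,0],"hand": 1}
    - {"delta_pos": [0,0,20],"turn": [0,0,0],"hand": 1}
    - {"delta_pos": [0,0,20],"turn": [0,0,0],"hand": 1}
    - {"delta_pos": [0,0,15],"turn": [0,0,0],"hand": 1}
    - {"delta_pos": [0,0,0],"turn": [0,0,0],"hand": 1}
    - {"delta_pos": [0,0,0],"turn": [0,0,0],"hand": 0.3}
    - {"delta_pos": [0,0,0],"turn": [0,0,0],"hand": 0.3}
    - {"delta_pos": [0,0,0],"turn": [0,0,0],"hand": 0.3}
  squeeze: 8

```text
time: 3.85
eef_pos: [0.4578, 0.1816, 0.0332]
ee_rot: [[-0.22, 0.975, 0.001], [0.975, 0.22, 0.0], [-0.0, 0.001, -1.0]]
ft_force: [1.0, 0.2, -0.8]
gripper_width: 0.0677
finger_force: 0.0
```

Emit:
jog_arm:
  targets:
    - {"delta_pos": [0,0,0],"turn": [0,0,0],"hand": 0.2}
    - {"delta_pos": [0,0,0],"turn": [0,0,0],"hand": 0.2}
    - {"delta_pos": [0,0,0],"turn": [0,0,0],"hand": 0.2}
    - {"delta_pos": [0,0,0],"turn": [0,0,0],"hand": 0.2}
    - {"delta_pos": [0,0,0],"turn": [0,0,0],"hand": 0.2}
    - {"delta_pos": [0,0,0],"turn": [0,0,0],"hand": 0.2}
    - {"delta_pos": [0,0,0],"turn": [0,0,0],"hand": 0.2}
    - {"delta_pos": [0,0,0],"turn": [0,0,0],"hand": 0.2}
    - {"delta_pos": [0,0,0],"turn": [0,0,0],"hand": 0.2}
    - {"delta_pos": [0,0,0],"turn": [0,0,0],"hand": 0.2}
  squeeze: 40

```text
time: 5.1
eef_pos: [0.4566, 0.1814, 0.0327]
ee_rot: [[-0.22, 0.975, -0.001], [0.975, 0.22, -0.0], [0.0, -0.001, -1.0]]
ft_force: [-4.4, -1.7, 6.1]
gripper_width: 0.0498
finger_force: 40.0
```

```bash
python3 -c "
from h import *
st()"
```

```text
t 5.1 p [0.4566 0.1814 0.0327] q [ 0.151  0.391  1.915 -0.     0.837 -0.071] F [-4.39 -1.72  6.05] M [-0.264  0.715  0.019] w 0.0498 f 39.98613506555557
[[-0.22, 0.975, -0.001], [0.975, 0.22, -0.0], [0.0, -0.001, -1.0]] x yaw 102.72
```

Emit:
jog_arm:
  targets:
    - {"delta_pos": [0,0,-6],"turn": [0,0,0],"hand": 0.2}
    - {"delta_pos": [0,0,-6],"turn": [0,0,0],"hand": 0.2}
    - {"delta_pos": [0,0,-8],"turn": [0,0,0],"hand": 0.2}
    - {"delta_pos": [0,0,-8],"turn": [0,0,0],"hand": 0.2}
    - {"delta_pos": [0,0,-8],"turn": [0,0,0],"hand": 0.2}
    - {"delta_pos": [0,0,-8],"turn": [0,0,0],"hand": 0.2}
    - {"delta_pos": [0,0,-6],"turn": [0,0,0],"hand": 0.2}
    - {"delta_pos": [0,0,0],"turn": [0,0,0],"hand": 0.2}
    - {"delta_pos": [0,0,0],"turn": [0,0,0],"hand": 0.2}
    - {"delta_pos": [0,0,0],"turn": [0,0,0],"hand": 0.2}

```text
time: 6.35
eef_pos: [0.4571, 0.1815, 0.0823]
ee_rot: [[-0.22, 0.976, -0.001], [0.976, 0.22, -0.0], [0.0, -0.001, -1.0]]
ft_force: [0.6, 1.2, -6.1]
gripper_width: 0.0499
finger_force: 40.0
```

```bash
python3 - <<'E'
from h import *
from station import r
import cv2
s=st();print("M tool", s["ee_rot"].T@s["moment"])
c=r.read_camera("scene");cv2.imwrite("pics/s1.png",cv2.resize(c["image"][130:310,250:490,::-1],None,fx=3,fy=3,interpolation=2))
E
```

```text
t 6.35 p [0.4571 0.1815 0.0823] q [ 0.151  0.316  1.869  0.     0.958 -0.071] F [ 0.58  1.17 -6.08] M [0.151 0.09  0.083] w 0.0499 f 39.98641949146986
[[-0.22, 0.976, -0.001], [0.976, 0.22, -0.0], [0.0, -0.001, -1.0]] x yaw 102.71
M tool [ 0.05415213  0.16731575 -0.08348377]
```

View pics/s1.png

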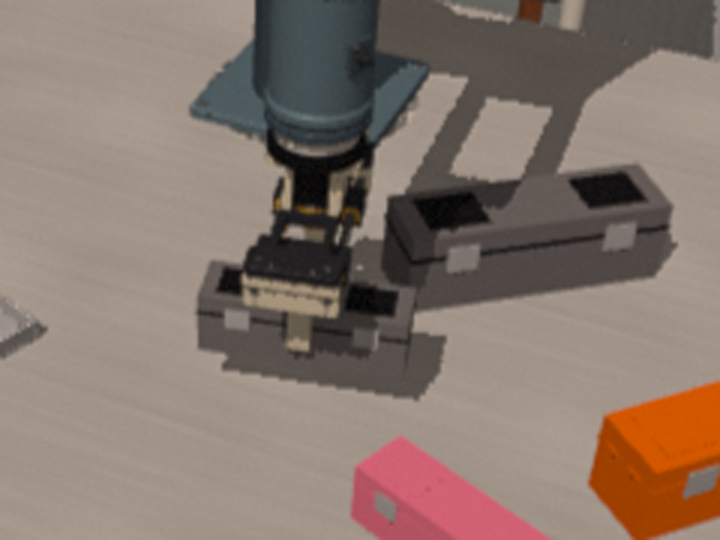

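It is held level at z≈0.05 with the shadow detached beneath it, so it's fully off the counter. The moment is ambiguous because side force acts at the flange, so I'll let it settle with a light pinch.

Emit:
jog_arm:
  targets:
    - {"delta_pos": [0,0,0],"turn": [0,0,0],"hand": 0.2}
    - {"delta_pos": [0,0,0],"turn": [0,0,0],"hand": 0.2}
    - {"delta_pos": [0,0,0],"turn": [0,0,0],"hand": 0.2}
    - {"delta_pos": [0,0,0],"turn": [0,0,0],"hand": 0.2}
    - {"delta_pos": [0,0,0],"turn": [0,0,0],"hand": 0.2}
    - {"delta_pos": [0,0,0],"turn": [0,0,0],"hand": 0.2}
    - {"delta_pos": [0,0,0],"turn": [0,0,0],"hand": 0.2}
    - {"delta_pos": [0,0,0],"turn": [0,0,0],"hand": 0.2}
    - {"delta_pos": [0,0,0],"turn": [0,0,0],"hand": 0.2}
    - {"delta_pos": [0,0,0],"turn": [0,0,0],"hand": 0.2}
  squeeze: 12

```text
time: 7.65
eef_pos: [0.4573, 0.1816, 0.0827]
ee_rot: [[-0.22, 0.975, 0.0], [0.975, 0.22, 0.0], [0.0, 0.0, -1.0]]
ft_force: [1.1, -0.2, -5.4]
gripper_width: 0.0499
finger_force: 12.0
```

```bash
python3 - <<'E'
from h import *
from station import r
import cv2
for i in range(4):
    c=r.read_camera("scene");s=st()
cv2.imwrite("pics/s2.png",cv2.resize(c["image"][190:290,280:440,::-1],None,fx=3,fy=3,interpolation=2))
E
```

```text
t 7.7 p [0.4573 0.1815 0.0826] q [ 0.151  0.315  1.869  0.     0.958 -0.071] F [ 0.01  0.09 -6.05] M [0.124 0.136 0.024] w 0.0496 f 11.999943740665913
[[-0.22, 0.976, -0.0], [0.976, 0.22, 0.0], [0.0, -0.0, -1.0]] x yaw 102.71
t 7.75 p [0.4573 0.1815 0.0827] q [ 0.151  0.315  1.869  0.     0.958 -0.071] F [ 0.12  0.03 -6.04] M [ 0.126  0.08  -0.035] w 0.05 f 12.000003643333912
[[-0.22, 0.976, -0.0], [0.976, 0.22, -0.0], [0.0, -0.0, -1.0]] x yaw 102.71
t 7.8 p [0.4574 0.1815 0.0827] q [ 0.151  0.315  1.868 -0.     0.958 -0.071] F [-0.19 -0.03 -6.28] M [0.089 0.07  0.067] w 0.0503 f 11.999961957335472
[[-0.22, 0.975, 0.0], [0.975, 0.22, -0.0], [-0.0, 0.0, -1.0]] x yaw 102.71
t 7.85 p [0.4573 0.1815 0.0826] q [ 0.151  0.315  1.869 -0.     0.958 -0.071] F [ 0.05 -0.39 -6.95] M [ 0.082  0.099 -0.072] w 0.0498 f 11.999956369400024
[[-0.22, 0.975, -0.0], [0.975, 0.22, -0.0], [-0.0, -0.0, -1.0]] x yaw 102.71
```

View pics/s2.png

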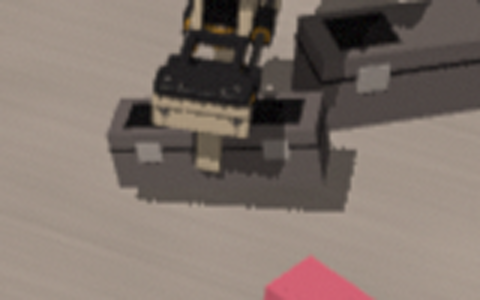

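The left (−y) end has sagged: its seam runs from (112,145) to about (325,155), flatter than before. Together with Mx>0 at Fz≈−6 N, this makes the −y end the heavy one. I'll lay it down.

Emit:
jog_arm:
  targets:
    - {"delta_pos": [0,0,8],"turn": [0,0,0],"hand": 0.2}
    - {"delta_pos": [0,0,8],"turn": [0,0,0],"hand": 0.2}
    - {"delta_pos": [0,0,8],"turn": [0,0,0],"hand": 0.2}
    - {"delta_pos": [0,0,7],"turn": [0,0,0],"hand": 0.2}
    - {"delta_pos": [0,0,6],"turn": [0,0,0],"hand": 0.2}
    - {"delta_pos": [0,0,5],"turn": [0,0,0],"hand": 0.2}
    - {"delta_pos": [0,0,4],"turn": [0,0,0],"hand": 0.2}
    - {"delta_pos": [0,0,3],"turn": [0,0,0],"hand": 0.2}
    - {"delta_pos": [0,0,1],"turn": [0,0,0],"hand": 0.2}
    - {"delta_pos": [0,0,0],"turn": [0,0,0],"hand": 0.2}
  squeeze: 10

```text
time: 9.1
eef_pos: [0.4577, 0.1811, 0.0338]
ee_rot: [[-0.22, 0.975, 0.001], [0.975, 0.22, -0.001], [-0.001, 0.001, -1.0]]
ft_force: [-4.2, 0.7, 12.7]
gripper_width: 0.0499
finger_force: 10.0
```

Emit:
jog_arm:
  targets:
    - {"delta_pos": [0,0,0],"turn": [0,0,0],"hand": 0.2}
    - {"delta_pos": [0,0,0],"turn": [0,0,0],"hand": 0.2}
    - {"delta_pos": [0,0,0],"turn": [0,0,0],"hand": 0.6}
    - {"delta_pos": [0,0,0],"turn": [0,0,0],"hand": 0.7}
    - {"delta_pos": [0,0,0],"turn": [0,0,0],"hand": 0.8}
    - {"delta_pos": [0,0,0],"turn": [0,0,0],"hand": 0.9}
    - {"delta_pos": [0,0,0],"turn": [0,0,0],"hand": 1}
    - {"delta_pos": [0,0,0],"turn": [0,0,0],"hand": 1}
    - {"delta_pos": [0,0,0],"turn": [0,0,0],"hand": 1}
    - {"delta_pos": [0,0,0],"turn": [0,0,0],"hand": 1}

```text
time: 10.35
eef_pos: [0.4573, 0.1815, 0.0327]
ee_rot: [[-0.22, 0.975, 0.0], [0.975, 0.22, -0.0], [-0.0, 0.0, -1.0]]
ft_force: [0.6, -0.1, -0.9]
gripper_width: 0.0929
finger_force: 0.0
```

```bash
python3 - <<'E'
from h import *
from station import r
import cv2
c=r.read_camera("scene");s=st()
cv2.imwrite("pics/s3.png",cv2.resize(c["image"][190:290,280:440,::-1],None,fx=3,fy=3,interpolation=2))
E
```

```text
t 10.4 p [0.4573 0.1815 0.0327] q [ 0.151  0.391  1.914  0.     0.836 -0.071] F [ 0.27  0.44 -0.24] M [-0.031  0.076  0.009] w 0.0931 f 0.0
[[-0.22, 0.975, -0.0], [0.975, 0.22, 0.0], [0.0, -0.0, -1.0]] x yaw 102.71
```

View pics/s3.png

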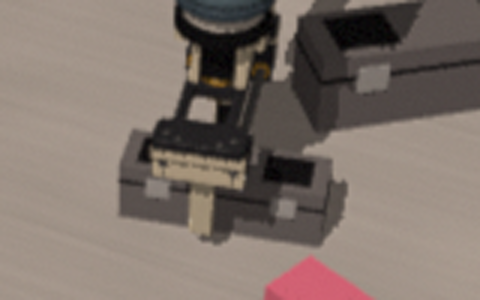

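The case lies flat on the counter again and is free of the pads.

A horizontal tool would strain the wrist. Instead I'll pinch near the light end and tip the case up about its heavy bottom edge, with the tool pointing down and the case pivoting in the pads.

Emit:
jog_arm:
  targets:
    - {"delta_pos": [10,0,0],"turn": [0,0,0],"hand": 1}
    - {"delta_pos": [15,0,2],"turn": [0,0,0],"hand": 1}
    - {"delta_pos": [15,0,3],"turn": [0,0,0],"hand": 1}
    - {"delta_pos": [10,0,2],"turn": [0,0,0],"hand": 1}
    - {"delta_pos": [0,0,0],"turn": [0,0,0],"hand": 1}
    - {"delta_pos": [0,0,0],"turn": [0,0,0],"hand": 0.3}
    - {"delta_pos": [0,0,0],"turn": [0,0,0],"hand": 0.3}
    - {"delta_pos": [0,0,0],"turn": [0,0,0],"hand": 0.2}
    - {"delta_pos": [0,0,0],"turn": [0,0,0],"hand": 0.2}
    - {"delta_pos": [0,0,0],"turn": [0,0,0],"hand": 0.2}
  squeeze: 10

```text
time: 11.65
eef_pos: [0.4465, 0.2302, 0.0257]
ee_rot: [[-0.22, 0.976, 0.0], [0.976, 0.22, 0.0], [-0.0, 0.0, -1.0]]
ft_force: [-0.6, -0.4, 0.3]
gripper_width: 0.0498
finger_force: 10.0
```

Emit:
jog_arm:
  targets:
    - {"delta_pos": [0,0,0],"turn": [0,0,0],"hand": 0.2}
    - {"delta_pos": [0,0,0],"turn": [0,0,0],"hand": 0.2}
    - {"delta_pos": [0,0,0],"turn": [0,0,0],"hand": 0.2}
    - {"delta_pos": [0,0,0],"turn": [0,0,0],"hand": 0.2}
    - {"delta_pos": [0,0,0],"turn": [0,0,0],"hand": 0.2}
    - {"delta_pos": [-2,0,-7],"turn": [0,0,0],"hand": 0.2}
    - {"delta_pos": [-2,0,-7],"turn": [0,0,0],"hand": 0.2}
    - {"delta_pos": [-2.5,0,-7],"turn": [0,0,0],"hand": 0.2}
    - {"delta_pos": [-3,0,-6.5],"turn": [0,0,0],"hand": 0.2}
    - {"delta_pos": [-3,0,-6.5],"turn": [0,0,0],"hand": 0.2}

```text
time: 12.9
eef_pos: [0.4488, 0.2178, 0.06]
ee_rot: [[-0.22, 0.976, -0.001], [0.976, 0.22, -0.0], [0.0, -0.001, -1.0]]
ft_force: [-0.1, -1.0, -5.2]
gripper_width: 0.05
finger_force: 10.0
```

```bash
python3 - <<'E'
from h import *
from station import r
import cv2
c=r.read_camera("scene");s=st()
cv2.imwrite("pics/s4.png",cv2.resize(c["image"][180:290,280:440,::-1],None,fx=3,fy=3,interpolation=2))
E
```

```text
t 12.95 p [0.4494 0.2177 0.0608] q [ 0.227  0.358  1.873 -0.     0.91   0.006] F [-1.04 -1.45 -3.84] M [-0.112  0.271 -0.158] w 0.0498 f 10.002890601754189
[[-0.22, 0.976, 0.001], [0.976, 0.22, 0.0], [-0.0, 0.001, -1.0]] x yaw 102.69
```

View pics/s4.png

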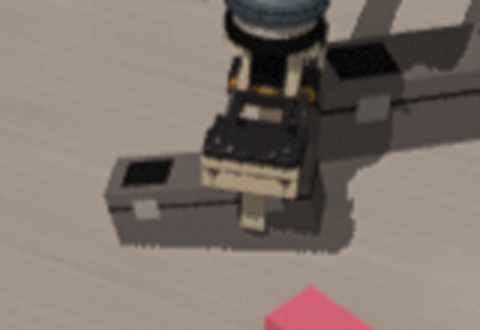

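The right (light) end has risen about 15° with the left end still on the counter, so the pivot works. I'll carry on along the arc.

Emit:
jog_arm:
  targets:
    - {"delta_pos": [-3.5,0,-6.3],"turn": [0,0,0],"hand": 0.2}
    - {"delta_pos": [-3.8,0,-6.1],"turn": [0,0,0],"hand": 0.2}
    - {"delta_pos": [-4.2,0,-5.9],"turn": [0,0,0],"hand": 0.2}
    - {"delta_pos": [-4.5,0,-5.7],"turn": [0,0,0],"hand": 0.2}
    - {"delta_pos": [-4.7,0,-5.5],"turn": [0,0,0],"hand": 0.2}
    - {"delta_pos": [-5,0,-5.2],"turn": [0,0,0],"hand": 0.2}
    - {"delta_pos": [-5.3,0,-4.9],"turn": [0,0,0],"hand": 0.2}
    - {"delta_pos": [-5.5,0,-4.7],"turn": [0,0,0],"hand": 0.2}
    - {"delta_pos": [-5.8,0,-4.4],"turn": [0,0,0],"hand": 0.2}
    - {"delta_pos": [-6,0,-4],"turn": [0,0,0],"hand": 0.2}

```text
time: 14.2
eef_pos: [0.4597, 0.1706, 0.1126]
ee_rot: [[-0.22, 0.976, -0.0], [0.976, 0.22, 0.0], [0.0, -0.0, -1.0]]
ft_force: [0.5, -0.4, -6.1]
gripper_width: 0.0498
finger_force: 10.0
```

Emit:
jog_arm:
  targets:
    - {"delta_pos": [-6.2,0,-3.7],"turn": [0,0,0],"hand": 0.2}
    - {"delta_pos": [-6.4,0,-3.4],"turn": [0,0,0],"hand": 0.2}
    - {"delta_pos": [-6.6,0,-3.1],"turn": [0,0,0],"hand": 0.2}
    - {"delta_pos": [-6.7,0,-2.7],"turn": [0,0,0],"hand": 0.2}
    - {"delta_pos": [-6.8,0,-2.4],"turn": [0,0,0],"hand": 0.2}
    - {"delta_pos": [-7,0,-2],"turn": [0,0,0],"hand": 0.2}
    - {"delta_pos": [-7,0,-1.6],"turn": [0,0,0],"hand": 0.2}
    - {"delta_pos": [-7,0,-1.3],"turn": [0,0,0],"hand": 0.2}
    - {"delta_pos": [0,0,0],"turn": [0,0,0],"hand": 0.2}
    - {"delta_pos": [0,0,0],"turn": [0,0,0],"hand": 0.2}

```text
time: 15.45
eef_pos: [0.4714, 0.1187, 0.1325]
ee_rot: [[-0.22, 0.976, -0.0], [0.976, 0.22, 0.0], [0.0, -0.0, -1.0]]
ft_force: [0.6, 0.5, -5.6]
gripper_width: 0.0503
finger_force: 10.0
```

```bash
python3 - <<'E'
from h import *
from station import r
import cv2
c=r.read_camera("scene");s=st()
cv2.imwrite("pics/s5.png",cv2.resize(c["image"][150:290,250:440,::-1],None,fx=3,fy=3,interpolation=2))
E
```

```text
t 15.5 p [0.4714 0.1188 0.1325] q [ 0.017  0.24   1.826  0.     1.076 -0.205] F [-0.56  0.38 -6.15] M [0.081 0.165 0.027] w 0.05 f 10.000083446502686
[[-0.22, 0.975, -0.0], [0.975, 0.22, 0.0], [0.0, -0.0, -1.0]] x yaw 102.71
```

View pics/s5.png

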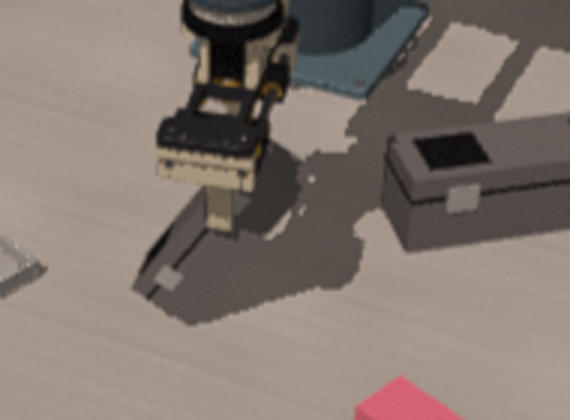

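The case hangs clear (Fz≈−6 N) at about 50° tilt, heavy end down-left near (165,300), because pad friction resisted the pivot. I'll ease the grip a little, with the edge just above the counter, so it swings further down.

Emit:
jog_arm:
  targets:
    - {"delta_pos": [0,0,-3],"turn": [0,0,0],"hand": 0.2}
    - {"delta_pos": [0,0,-3],"turn": [0,0,0],"hand": 0.2}
    - {"delta_pos": [0,0,0],"turn": [0,0,0],"hand": 0.2}
    - {"delta_pos": [0,0,0],"turn": [0,0,0],"hand": 0.2}
    - {"delta_pos": [0,0,0],"turn": [0,0,0],"hand": 0.2}
    - {"delta_pos": [0,0,0],"turn": [0,0,0],"hand": 0.2}
    - {"delta_pos": [0,0,0],"turn": [0,0,0],"hand": 0.2}
    - {"delta_pos": [0,0,0],"turn": [0,0,0],"hand": 0.2}
    - {"delta_pos": [0,0,0],"turn": [0,0,0],"hand": 0.2}
    - {"delta_pos": [0,0,0],"turn": [0,0,0],"hand": 0.2}
  squeeze: 7

```text
time: 16.75
eef_pos: [0.4716, 0.1186, 0.1386]
ee_rot: [[-0.22, 0.976, 0.0], [0.976, 0.22, 0.0], [0.0, 0.0, -1.0]]
ft_force: [0.3, -0.3, -6.1]
gripper_width: 0.05
finger_force: 7.0
```

```bash
python3 - <<'E'
from h import *
from station import r
import cv2
c=r.read_camera("scene");s=st()
cv2.imwrite("pics/s6.png",cv2.resize(c["image"][150:290,250:440,::-1],None,fx=3,fy=3,interpolation=2))
E
```

```text
t 16.8 p [0.4715 0.1186 0.1385] q [ 0.017  0.233  1.818 -0.     1.09  -0.205] F [ 0.06 -0.23 -7.34] M [-0.004  0.038  0.051] w 0.05 f 7.000006176531315
[[-0.22, 0.976, -0.0], [0.976, 0.22, -0.0], [0.0, -0.0, -1.0]] x yaw 102.71
```

View pics/s6.png

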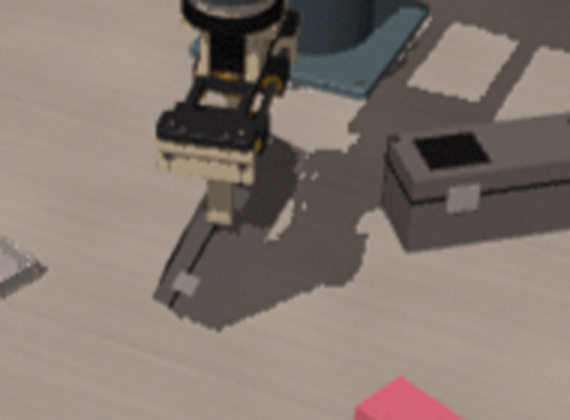

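Emit:
jog_arm:
  targets:
    - {"delta_pos": [0,0,0],"turn": [0,0,0],"hand": 0.2}
    - {"delta_pos": [0,0,0],"turn": [0,0,0],"hand": 0.2}
    - {"delta_pos": [0,0,0],"turn": [0,0,0],"hand": 0.2}
    - {"delta_pos": [0,0,0],"turn": [0,0,0],"hand": 0.2}
    - {"delta_pos": [0,0,-5],"turn": [0,0,0],"hand": 0.2}
    - {"delta_pos": [0,0,-10],"turn": [0,0,0],"hand": 0.2}
    - {"delta_pos": [0,0,-15],"turn": [0,0,0],"hand": 0.2}
    - {"delta_pos": [0,0,-15],"turn": [0,0,0],"hand": 0.2}
    - {"delta_pos": [0,0,-10],"turn": [0,0,0],"hand": 0.2}
    - {"delta_pos": [0,0,-5],"turn": [0,0,0],"hand": 0.2}
  squeeze: 45

```text
time: 18.05
eef_pos: [0.4719, 0.1186, 0.1996]
ee_rot: [[-0.22, 0.975, 0.001], [0.975, 0.22, 0.0], [-0.0, 0.001, -1.0]]
ft_force: [-0.2, -0.0, -6.2]
gripper_width: 0.0497
finger_force: 45.0
```

```bash
cat >>h.py <<'E'
def onface(c,s,p,off):
    # pixel -> tool-frame coords on plane tool y = off (m)
    R,t=s["ee_rot"],s["eef_pos"];o,v=ray(c,p);n=R[:,1]
    k=((t+off*n-o)@n)/(v@n);return np.round(R.T@(o+k*v-t)*1000,1)
E
python3 - <<'E'
from h import *
from station import r
import cv2,pickle
c0=pickle.load(open("c0.pkl","rb"))["scene"]
s=dict(ee_rot=np.array([[-.22,.976,0],[.976,.22,0],[0,0,-1.]]),eef_pos=np.array([.4715,.1186,.1385]))
for p in[(220,228),(172,305),(155,297),(220,328),(205,225),(186,283)]:
    q=(250+p[0]/3,150+p[1]/3);print(p,onface(c0,s,q,.025))
c=r.read_camera("scene");st();cv2.imwrite("pics/s7raw.png",c["image"][:,:,::-1])
E
```

```text
(220, 228) [-0.6 25.  21.7]
(172, 305) [-40.9  25.  110.6]
(155, 297) [-55.5  25.  104.7]
(220, 328) [  0.6  25.  127.8]
(205, 225) [-12.9  25.   20.9]
(186, 283) [-28.7  25.   84.2]
t 18.1 p [0.4719 0.1187 0.1998] q [ 0.017  0.17   1.733 -0.     1.237 -0.205] F [ 0.43  0.3  -6.33] M [0.028 0.037 0.032] w 0.0501 f 45.00010773539543
[[-0.22, 0.975, 0.002], [0.975, 0.22, 0.0], [-0.0, 0.002, -1.0]] x yaw 102.71
```

Emit:
jog_arm:
  targets:
    - {"delta_pos": [0,0,0],"turn": [0,0,10.2],"hand": 0.2}
    - {"delta_pos": [0,0,0],"turn": [0,0,10.2],"hand": 0.2}
    - {"delta_pos": [0,0,0],"turn": [0,0,10.2],"hand": 0.2}
    - {"delta_pos": [0,0,0],"turn": [0,0,10.2],"hand": 0.2}
    - {"delta_pos": [0,0,0],"turn": [0,0,10.2],"hand": 0.2}
    - {"delta_pos": [0,0,0],"turn": [0,0,10.2],"hand": 0.2}
    - {"delta_pos": [0,0,0],"turn": [0,0,10.2],"hand": 0.2}
    - {"delta_pos": [0,0,0],"turn": [0,0,10.2],"hand": 0.2}
    - {"delta_pos": [0,0,0],"turn": [0,0,10.2],"hand": 0.2}
    - {"delta_pos": [0,0,0],"turn": [0,0,10.2],"hand": 0.2}

```text
time: 19.35
eef_pos: [0.4712, 0.1186, 0.1981]
ee_rot: [[1.0, 0.007, -0.001], [0.007, -1.0, -0.0], [-0.001, 0.0, -1.0]]
ft_force: [0.5, 0.2, -6.7]
gripper_width: 0.0499
finger_force: 45.0
```

Emit:
jog_arm:
  targets:
    - {"delta_pos": [0,0,0],"turn": [0,0,10.2],"hand": 0.2}
    - {"delta_pos": [0,0,0],"turn": [0,0,10.2],"hand": 0.2}
    - {"delta_pos": [0,0,0],"turn": [0,0,0],"hand": 0.2}
    - {"delta_pos": [0,0,0],"turn": [0,4,0],"hand": 0.2}
    - {"delta_pos": [0,0,0],"turn": [0,4,0],"hand": 0.2}
    - {"delta_pos": [0,0,0],"turn": [0,4,0],"hand": 0.2}
    - {"delta_pos": [0,0,0],"turn": [0,4,0],"hand": 0.2}
    - {"delta_pos": [0,0,0],"turn": [0,4,0],"hand": 0.2}
    - {"delta_pos": [0,0,0],"turn": [0,3.5,0],"hand": 0.2}
    - {"delta_pos": [0,0,0],"turn": [0,0,0],"hand": 0.2}

```text
time: 20.6
eef_pos: [0.4695, 0.1189, 0.1974]
ee_rot: [[0.866, -0.333, 0.372], [-0.305, -0.943, -0.134], [0.396, 0.003, -0.918]]
ft_force: [0.8, 0.7, -6.5]
gripper_width: 0.0497
finger_force: 45.0
```

```bash
python3 - <<'E'
from h import *
s=st();print(go(s,[.52,-.157,.215]))
E
```

```text
t 20.6 p [0.4695 0.1189 0.1974] q [ 1.590e-01 -1.000e-03  2.008e+00 -2.720e-01  7.920e-01  2.227e+00] F [ 0.82  0.71 -6.45] M [0.288 0.864 0.027] w 0.0497 f 45.00005856156349
[[0.866, -0.333, 0.372], [-0.305, -0.943, -0.134], [0.396, 0.003, -0.918]] x yaw -19.41
[134.9 243.3  39.7]
```

```bash
python3 - <<'E'
from h import *
from station import r
import cv2,pickle
s=st();o={}
S=r.read_camera("scene");T=r.read_camera("top")
def px(c,P):
    q=c["T"][:3,:3].T@(P-c["T"][:3,3]);return np.array([c["fx"]*q[0]/q[2]+c["cx"],c["fy"]*q[1]/q[2]+c["cy"]])
im=[]
for n,c in(("S",S),("T",T)):
    a=px(c,s["eef_pos"]+[0,0,-.03]).astype(int)-[50,60];print(n,a)
    im.append(cv2.resize(c["image"][a[1]:a[1]+130,a[0]:a[0]+100,::-1],None,fx=4,fy=4,interpolation=2))
cv2.imwrite("pics/s8.png",np.hstack(im));pickle.dump((S,T,dict(ee_rot=s["ee_rot"],eef_pos=s["eef_pos"])),open("c8.pkl","wb"))
E
```

```text
t 20.6 p [0.4695 0.1189 0.1974] q [ 1.590e-01 -1.000e-03  2.008e+00 -2.720e-01  7.920e-01  2.227e+00] F [ 0.82  0.71 -6.45] M [0.288 0.864 0.027] w 0.0497 f 45.00005856156349
[[0.866, -0.333, 0.372], [-0.305, -0.943, -0.134], [0.396, 0.003, -0.918]] x yaw -19.41
S [276 142]
T [260 184]
```

View pics/s8.png

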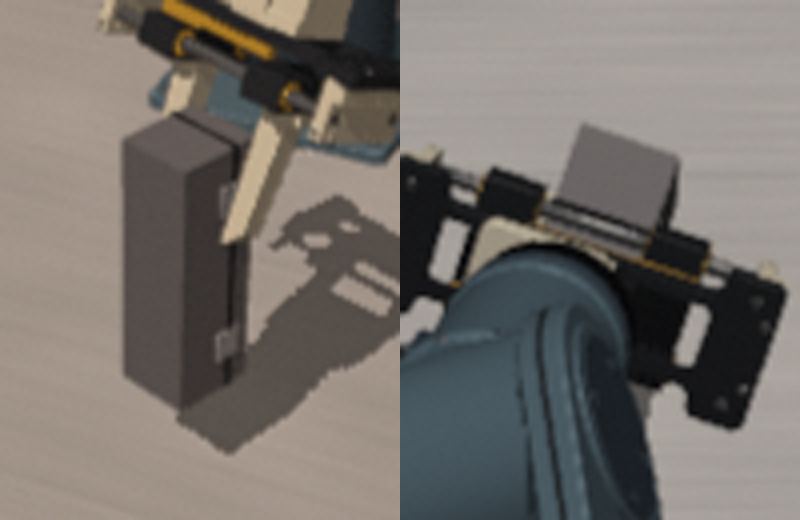

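The case now hangs upright with its lid towards the robot. In the scene crop its vertical edge runs from (185,178) to (183,410), and the fingertip meets the seam near (228,240).

```bash
python3 - <<'E'
from h import *
import pickle
S,T,s=pickle.load(open("c8.pkl","rb"));n=s["ee_rot"][:,1]
out=np.array([n[1],-n[0],0]);out/=np.linalg.norm(out)
if out@s["ee_rot"][:,2]<0: out=-out
g=s["eef_pos"]-.005*s["ee_rot"][:,2]
for nm,p in dict(uTop=(185,178),uBot=(183,410),seamBot=(229,385),lidBot=(244,375)).items():
    q=(276+p[0]/4,142+p[1]/4);W=s["eef_pos"]+s["ee_rot"]@(onface(S,s,q,-.025)/1000)
    print(nm,"outward from grasp",round((W-g)@out*1000,1),"z rel",round((W-g)[2]*1000,1),W.round(4))
print("out",out,"grasp",g)
E
```

```text
uTop outward from grasp 42.7 z rel 40.2 [0.5163 0.129  0.2423]
uBot outward from grasp 41.8 z rel -126.3 [0.5152 0.1289 0.0757]
seamBot outward from grasp 1.8 z rel -129.8 [0.4775 0.1422 0.0722]
lidBot outward from grasp -11.5 z rel -129.5 [0.465  0.1467 0.0725]
out [ 0.94277569 -0.33342764 -0.        ] grasp [0.46759871 0.11956775 0.20202284]
```

Emit:
jog_arm:
  targets:
    - {"delta_pos": [7.5,13,3.2],"turn": [0,0,0],"hand": 0.2}
    - {"delta_pos": [15,26.3,6.5],"turn": [0,0,0],"hand": 0.2}
    - {"delta_pos": [15,26.3,6.5],"turn": [0,0,0],"hand": 0.2}
    - {"delta_pos": [15,26.3,6.5],"turn": [0,0,0],"hand": 0.2}
    - {"delta_pos": [15,26.3,6.5],"turn": [0,0,0],"hand": 0.2}
    - {"delta_pos": [15,26.3,6.5],"turn": [0,0,0],"hand": 0.2}
    - {"delta_pos": [15,26.3,6.5],"turn": [0,0,0],"hand": 0.2}
    - {"delta_pos": [15,26.3,6.5],"turn": [0,0,0],"hand": 0.2}
    - {"delta_pos": [15,26.3,6.5],"turn": [0,0,0],"hand": 0.2}
    - {"delta_pos": [7,13,3.4],"turn": [0,0,0],"hand": 0.2}

```text
time: 21.95
eef_pos: [0.5306, -0.156, 0.1986]
ee_rot: [[0.864, -0.337, 0.375], [-0.309, -0.941, -0.135], [0.398, 0.001, -0.917]]
ft_force: [-0.1, 0.7, -6.4]
gripper_width: 0.0495
finger_force: 45.0
```

Emit:
jog_arm:
  targets:
    - {"delta_pos": [0,0,0],"turn": [0,0,0],"hand": 0.2}
    - {"delta_pos": [0,0,0],"turn": [0,0,0],"hand": 0.2}
    - {"delta_pos": [0,0,0],"turn": [0,0,0],"hand": 0.2}
    - {"delta_pos": [0,0,0],"turn": [0,0,0],"hand": 0.2}
    - {"delta_pos": [-2,0,4.6],"turn": [0,0,0],"hand": 0.2}
    - {"delta_pos": [-4,0,9.2],"turn": [0,0,0],"hand": 0.2}
    - {"delta_pos": [-4,0,9.2],"turn": [0,0,0],"hand": 0.2}
    - {"delta_pos": [-2,0,4.6],"turn": [0,0,0],"hand": 0.2}
    - {"delta_pos": [0,0,0],"turn": [0,0,0],"hand": 0.2}
    - {"delta_pos": [0,0,0],"turn": [0,0,0],"hand": 0.2}

```text
time: 23.2
eef_pos: [0.5303, -0.1536, 0.1686]
ee_rot: [[0.863, -0.337, 0.376], [-0.309, -0.941, -0.135], [0.399, 0.0, -0.917]]
ft_force: [1.2, -0.1, -6.5]
gripper_width: 0.0498
finger_force: 45.0
```

```bash
python3 - <<'E'
from h import *
from station import r
s=st();print(go(s,[.5292,-.1527,.1264]),go(s,[.5292,-.1527,s["eef_pos"][2]]))
# verticality: case mask (dark, low saturation) edges in the scene view below the fingers
import cv2
S=r.read_camera("scene");cv2.imwrite("pics/s9.png",S["image"][:,:,::-1])
R=s["ee_rot"];n=R[:,1];out=np.array([-n[1],n[0],0]);out=out*np.sign(out@R[:,2])
g=s["eef_pos"]-.005*R[:,2]
def px(c,P):
    q=c["T"][:3,:3].T@(P-c["T"][:3,3]);return np.array([c["fx"]*q[0]/q[2]+c["cx"],c["fy"]*q[1]/q[2]+c["cy"]])
for o,z in((.042,.042),(.042,-.128),(-.012,-.128)): print(px(S,g+out*o+np.array([0,0,z])-.025*n).round(1))
gr=cv2.cvtColor(S["image"],cv2.COLOR_RGB2GRAY)
a=px(S,g+out*.042+np.array([0,0,-.04])-.025*n).astype(int)
for dy in range(-25,45,10): print(a[1]+dy,a[0]-32,gr[a[1]+dy,a[0]-32:a[0]+32:2])
E
```

```text
t 23.2 p [ 0.5303 -0.1536  0.1686] q [-0.533  0.102  1.981  0.123  0.658  1.299] F [ 1.21 -0.15 -6.45] M [ 0.262  0.776 -0.01 ] w 0.0498 f 45.00002905726433
[[0.863, -0.337, 0.376], [-0.309, -0.941, -0.135], [0.399, 0.0, -0.917]] x yaw -19.7
[-18.   -0.5  38.2] [-1.2 -0.5 -0.5]
[205.3 180.6]
[214.7 237.3]
[231.9 228.1]
184 178 [154 155 154 155 155 153 153 153 135  80  82  81  83  80  57  55  57  56
  56  74  85 116 183 174  94  96 122 156 154 153 153 152]
194 178 [159 157 155 153 154 154 154 154 153 114  82  81  83  81  79  53  57  56
  55  55 122 183 159  91  92 137 154 153 154 151 152 152]
204 178 [157 155 153 155 155 154 156 154 154 154 106  82  82  82  82  67  55  54
  58  54  56  56  33  54  55 112 156 155 155 155 155 156]
214 178 [154 154 153 154 153 154 154 154 153 152 155  88  83  83  82  82  59  55
  57  56  55  55  55  28  54  60 157 145 160 160 162 159]
224 178 [153 152 152 153 154 153 153 152 152 151 144 126  82  82  83  83  82  57
  52  54  55  56  90  73  40  51  59  81  79  79  78  76]
234 178 [145 128  89  85  86  90  99 123 150 149 147 147 147 150 149 145  96  77
  55  55  62  73  81  78  80  80  81  79  82  82  80  88]
244 178 [123 127 159  99 148 148 147 148 147 151 152 150 150 146 148 149 147 147
 150 151 147 148 148 147 150 147 147 147 148 148 148 148]
```

Emit:
jog_arm:
  targets:
    - {"delta_pos": [-2,0,4.6],"turn": [0,0,0],"hand": 0.2}
    - {"delta_pos": [-2,0,4.6],"turn": [0,0,0],"hand": 0.2}
    - {"delta_pos": [-2,0,4.6],"turn": [0,0,0],"hand": 0.2}
    - {"delta_pos": [-2,0,4.6],"turn": [0,0,0],"hand": 0.2}
    - {"delta_pos": [-2,0,4.6],"turn": [0,0,0],"hand": 0.2}
    - {"delta_pos": [-2,0,4.6],"turn": [0,0,0],"hand": 0.2}
    - {"delta_pos": [-1.2,0,2.8],"turn": [0,0,0],"hand": 0.2}
    - {"delta_pos": [-0.8,0,1.8],"turn": [0,0,0],"hand": 0.2}
    - {"delta_pos": [0,0,0],"turn": [0,0,0],"hand": 0.2}
    - {"delta_pos": [0,0,0],"turn": [0,0,0],"hand": 0.2}

```text
time: 24.5
eef_pos: [0.5302, -0.1535, 0.1334]
ee_rot: [[0.863, -0.337, 0.376], [-0.309, -0.942, -0.135], [0.399, 0.0, -0.917]]
ft_force: [-0.5, -0.2, -6.8]
gripper_width: 0.05
finger_force: 45.0
```

Emit:
jog_arm:
  targets:
    - {"delta_pos": [-0.4,0,0.9],"turn": [0,0,0],"hand": 0.2}
    - {"delta_pos": [0,0,0],"turn": [0,0,0],"hand": 0.2}
    - {"delta_pos": [0,0,0],"turn": [0,0,0],"hand": 0.2}
    - {"delta_pos": [-0.4,0,0.9],"turn": [0,0,0],"hand": 0.2}
    - {"delta_pos": [0,0,0],"turn": [0,0,0],"hand": 0.2}
    - {"delta_pos": [0,0,0],"turn": [0,0,0],"hand": 0.2}
    - {"delta_pos": [0,0,0],"turn": [0,0,0],"hand": 0.2}
    - {"delta_pos": [0,0,0],"turn": [0,0,0],"hand": 0.2}
    - {"delta_pos": [0,0,0],"turn": [0,0,0],"hand": 0.2}
    - {"delta_pos": [0,0,0],"turn": [0,0,0],"hand": 0.2}

```text
time: 25.75
eef_pos: [0.53, -0.1534, 0.1313]
ee_rot: [[0.863, -0.337, 0.375], [-0.309, -0.942, -0.134], [0.399, -0.0, -0.917]]
ft_force: [-0.3, 0.2, -6.5]
gripper_width: 0.05
finger_force: 45.0
```

Still no contact, so down 4 mm more in small steps.

Emit:
jog_arm:
  targets:
    - {"delta_pos": [-0.4,0,0.9],"turn": [0,0,0],"hand": 0.2}
    - {"delta_pos": [0,0,0],"turn": [0,0,0],"hand": 0.2}
    - {"delta_pos": [-0.4,0,0.9],"turn": [0,0,0],"hand": 0.2}
    - {"delta_pos": [0,0,0],"turn": [0,0,0],"hand": 0.2}
    - {"delta_pos": [-0.4,0,0.9],"turn": [0,0,0],"hand": 0.2}
    - {"delta_pos": [0,0,0],"turn": [0,0,0],"hand": 0.2}
    - {"delta_pos": [-0.4,0,0.9],"turn": [0,0,0],"hand": 0.2}
    - {"delta_pos": [0,0,0],"turn": [0,0,0],"hand": 0.2}
    - {"delta_pos": [0,0,0],"turn": [0,0,0],"hand": 0.2}
    - {"delta_pos": [0,0,0],"turn": [0,0,0],"hand": 0.2}

```text
time: 27.0
eef_pos: [0.53, -0.1534, 0.1274]
ee_rot: [[0.863, -0.337, 0.375], [-0.309, -0.942, -0.134], [0.399, 0.0, -0.917]]
ft_force: [-0.1, -0.1, -6.0]
gripper_width: 0.0496
finger_force: 45.0
```

Emit:
jog_arm:
  targets:
    - {"delta_pos": [-0.4,0,0.9],"turn": [0,0,0],"hand": 0.2}
    - {"delta_pos": [0,0,0],"turn": [0,0,0],"hand": 0.2}
    - {"delta_pos": [-0.4,0,0.9],"turn": [0,0,0],"hand": 0.2}
    - {"delta_pos": [0,0,0],"turn": [0,0,0],"hand": 0.2}
    - {"delta_pos": [0,0,0],"turn": [0,0,0],"hand": 0.2}
    - {"delta_pos": [0,0,0],"turn": [0,0,0],"hand": 0.2}
    - {"delta_pos": [0,0,0],"turn": [0,0,0],"hand": 0.2}
    - {"delta_pos": [0,0,0],"turn": [0,0,0],"hand": 0.2}
    - {"delta_pos": [0,0,0],"turn": [0,0,0],"hand": 0.2}
    - {"delta_pos": [0,0,0],"turn": [0,0,0],"hand": 0.2}

```text
time: 28.25
eef_pos: [0.5299, -0.1534, 0.1254]
ee_rot: [[0.863, -0.337, 0.375], [-0.309, -0.942, -0.134], [0.399, 0.0, -0.917]]
ft_force: [-0.6, 0.1, -6.0]
gripper_width: 0.05
finger_force: 45.0
```

Emit:
jog_arm:
  targets:
    - {"delta_pos": [-0.4,0,0.9],"turn": [0,0,0],"hand": 0.2}
    - {"delta_pos": [0,0,0],"turn": [0,0,0],"hand": 0.2}
    - {"delta_pos": [-0.4,0,0.9],"turn": [0,0,0],"hand": 0.2}
    - {"delta_pos": [0,0,0],"turn": [0,0,0],"hand": 0.2}
    - {"delta_pos": [0,0,0],"turn": [0,0,0],"hand": 0.2}
    - {"delta_pos": [0,0,0],"turn": [0,0,0],"hand": 0.2}
    - {"delta_pos": [0,0,0],"turn": [0,0,0],"hand": 0.2}
    - {"delta_pos": [0,0,0],"turn": [0,0,0],"hand": 0.2}
    - {"delta_pos": [0,0,0],"turn": [0,0,0],"hand": 0.2}
    - {"delta_pos": [0,0,0],"turn": [0,0,0],"hand": 0.2}

```text
time: 29.5
eef_pos: [0.5309, -0.1537, 0.1249]
ee_rot: [[0.862, -0.337, 0.378], [-0.308, -0.942, -0.136], [0.401, 0.0, -0.916]]
ft_force: [-3.8, 1.6, 7.3]
gripper_width: 0.0497
finger_force: 45.0
```

```bash
python3 - <<'E'
from h import *
from station import r
import cv2
S=r.read_camera("scene");s=st();R=s["ee_rot"];n=R[:,1];gr=cv2.cvtColor(S["image"],cv2.COLOR_RGB2GRAY)
out=np.array([-n[1],n[0],0]);out=out*np.sign(out@R[:,2]);g=s["eef_pos"]-.005*R[:,2]
# central vertical edge: step ~82 -> ~56 per row
pts=[]
for y in range(195,265):
    row=gr[y,190:240].astype(int)
    for i in range(2,47):
        if 74<row[i-2]<92 and 74<row[i-1]<92 and 48<row[i+1]<66 and 48<row[i+2]<66:
            f=(82-row[i])/26;pts.append((190+i+.5-np.clip(f,0,1)-0.5+.5,y));break
pts=np.array(pts);print(len(pts),pts[[0,-1]])
A=np.polyfit(pts[:,1],pts[:,0],1);res=pts[:,0]-np.polyval(A,pts[:,1]);print("slope",A,np.abs(res).max())
for y in(pts[0,1],pts[-1,1]):
    W=s["eef_pos"]+R@(onface(S,s,(np.polyval(A,y),y),-.025)/1000);print("out",round((W-g)@out*1000,1),"W",W.round(4))
E
```

```text
t 29.55 p [ 0.5308 -0.1537  0.1249] q [-0.533  0.166  2.038  0.148  0.536  1.269] F [-4.48  2.95  6.7 ] M [0.656 1.238 0.108] w 0.0499 f 45.00005543231964
[[0.862, -0.337, 0.378], [-0.308, -0.942, -0.136], [0.401, 0.0, -0.916]] x yaw -19.67
53 [[208.96153846 195.        ]
 [214.92307692 247.        ]]
slope [1.53976406e-01 1.76686744e+02] 2.249395258829338
out 44.1 W [ 0.5789 -0.1443  0.176 ]
out 46.2 W [ 0.5808 -0.1451  0.0155]
```

Contact with the tray floor. The case is vertical to about 0.7°. I'll ease the grip so it settles, then open.

Emit:
jog_arm:
  targets:
    - {"delta_pos": [0,0,0],"turn": [0,0,0],"hand": 0.2}
    - {"delta_pos": [0,0,0],"turn": [0,0,0],"hand": 0.2}
    - {"delta_pos": [0,0,0],"turn": [0,0,0],"hand": 0.2}
    - {"delta_pos": [0,0,0],"turn": [0,0,0],"hand": 0.2}
    - {"delta_pos": [0,0,0],"turn": [0,0,0],"hand": 0.2}
    - {"delta_pos": [0,0,0],"turn": [0,0,0],"hand": 0.2}
    - {"delta_pos": [0,0,0],"turn": [0,0,0],"hand": 0.2}
    - {"delta_pos": [0,0,0],"turn": [0,0,0],"hand": 0.2}
    - {"delta_pos": [0,0,0],"turn": [0,0,0],"hand": 0.2}
    - {"delta_pos": [0,0,0],"turn": [0,0,0],"hand": 0.2}
  squeeze: 5

```text
time: 30.8
eef_pos: [0.5316, -0.1541, 0.1249]
ee_rot: [[0.862, -0.337, 0.379], [-0.309, -0.941, -0.136], [0.403, 0.0, -0.915]]
ft_force: [1.1, 2.4, 5.5]
gripper_width: 0.0502
finger_force: 5.0
```

Emit:
jog_arm:
  targets:
    - {"delta_pos": [0,0,0],"turn": [0,0,0],"hand": 0.58}
    - {"delta_pos": [0,0,0],"turn": [0,0,0],"hand": 0.62}
    - {"delta_pos": [0,0,0],"turn": [0,0,0],"hand": 0.66}
    - {"delta_pos": [0,0,0],"turn": [0,0,0],"hand": 0.7}
    - {"delta_pos": [0,0,0],"turn": [0,0,0],"hand": 0.76}
    - {"delta_pos": [0,0,0],"turn": [0,0,0],"hand": 0.82}
    - {"delta_pos": [0,0,0],"turn": [0,0,0],"hand": 0.9}
    - {"delta_pos": [0,0,0],"turn": [0,0,0],"hand": 1}
    - {"delta_pos": [0,0,0],"turn": [0,0,0],"hand": 1}
    - {"delta_pos": [0,0,0],"turn": [0,0,0],"hand": 1}

```text
time: 32.05
eef_pos: [0.5299, -0.1533, 0.1234]
ee_rot: [[0.863, -0.337, 0.375], [-0.309, -0.942, -0.134], [0.399, 0.0, -0.917]]
ft_force: [-0.2, -0.1, -0.4]
gripper_width: 0.093
finger_force: 0.0
```

```bash
python3 - <<'E'
from h import *
from station import r
import cv2
S=r.read_camera("scene");s=st();gr=cv2.cvtColor(S["image"],cv2.COLOR_RGB2GRAY)
for y in range(180,256,10): print(y,gr[y,190:250:2])
E
```

```text
t 32.1 p [ 0.53   -0.1534  0.1234] q [-0.533  0.168  2.039  0.148  0.535  1.269] F [ 0.43  0.37 -0.7 ] M [ 0.044  0.357 -0.044] w 0.0931 f 0.0
[[0.863, -0.337, 0.375], [-0.309, -0.942, -0.134], [0.399, 0.0, -0.917]] x yaw -19.69
180 [156 155 155 154 155 154 153 186 179  56  41  76 106 145 156 155 153 146
  38  36  38  37 118 180 149  99  98  94  92  91]
190 [154 152 147  82  89  94  94  93  93  95  95  95  94  95  83  25  54  56
 115 154 156 181 177 142  88  88 127 153 153 154]
200 [154 155 154 148  84  81  81  83  80  56  57  56  56  57  90  88  89  84
  57 156 182 182 104  92  98 147 112 142  81  81]
210 [154 152 153 153 145  79  81  80  81  79  56  55  57  55  56  55  52  44
  96 183 178  94  96  83  83  84  94 127 161 158]
220 [153 151 152 150 151 142  78  79  81  81  75  52  57  56  56  55  54  36
  51  55 107 133  75  76  81  84  85  88  86  85]
230 [ 86  87  87  93 116 148 133  80  82  80  82  69  56  57  55  57  56  57
  61  70  54  80  79  82  82  80  81  81 115 128]
240 [147 149 149 149 147 148 148 119  78  82  81  82  64  56  57  57  57  55
  51  34  50  67 146 148 148 150 150 149 148 149]
250 [122  94 146 148 147 146 147 148 149 149 148 148 144 107 146 147 148 149
 148 147 147 149 151 153 130  88  88  90  87 122]
```

Standing and free. Retreat along the tool axis.

Emit:
jog_arm:
  targets:
    - {"delta_pos": [0,0,-8],"turn": [0,0,0],"hand": 1}
    - {"delta_pos": [0,0,-15],"turn": [0,0,0],"hand": 1}
    - {"delta_pos": [0,0,-15],"turn": [0,0,0],"hand": 1}
    - {"delta_pos": [0,0,-15],"turn": [0,0,0],"hand": 1}
    - {"delta_pos": [0,0,-15],"turn": [0,0,0],"hand": 1}
    - {"delta_pos": [0,0,-15],"turn": [0,0,0],"hand": 1}
    - {"delta_pos": [0,0,-15],"turn": [0,0,0],"hand": 1}
    - {"delta_pos": [0,0,-15],"turn": [0,0,0],"hand": 1}
    - {"delta_pos": [0,0,-8],"turn": [0,0,0],"hand": 1}
    - {"delta_pos": [0,0,0],"turn": [0,0,0],"hand": 1}

```text
time: 33.35
eef_pos: [0.4846, -0.1372, 0.2354]
ee_rot: [[0.863, -0.337, 0.377], [-0.309, -0.942, -0.135], [0.4, 0.0, -0.916]]
ft_force: [-0.0, 0.2, 1.2]
gripper_width: 0.093
finger_force: 0.0
```

```bash
python3 - <<'E'
from h import *
from station import r
import cv2
S=r.read_camera("scene");s=st();gr=cv2.cvtColor(S["image"],cv2.COLOR_RGB2GRAY)
for y in range(190,256,10): print(y,gr[y,190:250:2])
p=plane(S,(216,247),.003);q=plane(S,(203,243),.003);print("base corners",p,q)
if gr[240,210]<95 and gr[200,210]<70: print(r.job_done())
E
```

```text
t 33.4 p [ 0.4844 -0.1371  0.2346] q [-0.56  -0.069  1.974  0.115  0.837  1.295] F [ 0.13 -0.28 -0.34] M [ 0.09   0.33  -0.056] w 0.0929 f 0.0
[[0.863, -0.337, 0.376], [-0.309, -0.941, -0.135], [0.399, 0.0, -0.917]] x yaw -19.69
190 [152 151 145  82  87  93  94  94  94  94  94  95  95  93  83  24  56  54
 115 155 154 156 155 155 156 154 153 152 152 153]
200 [153 154 152 146  81  81  80  79  80  55  58  56  56  55  89  84  89  83
  57 152 152 152 151 154 153 153 153 153 154 153]
210 [155 153 152 153 144  79  80  80  80  78  55  54  54  55  54  56  51  42
  52  78 158 156 156 157 158 158 160 159 158 158]
220 [150 149 150 149 150 142  78  81  80  82  74  52  56  55  55  56  56  35
  49  55 105 132  73  77  81  84  85  84  84  85]
230 [ 87  85  86  92 116 148 132  78  82  80  81  70  55  54  55  56  55  56
  62  71  53  80  79  80  80  79  81  81 114 128]
240 [145 148 149 147 147 147 148 118  80  81  81  81  64  54  56  54  56  56
  54  33  49  66 145 147 148 149 148 147 147 148]
250 [122  93 147 147 145 145 147 149 149 148 147 147 143 105 145 148 148 147
 149 147 148 148 149 150 130  88  86  90  87 121]
base corners [ 0.56786699 -0.15208901  0.003     ] [ 0.56941755 -0.19240006  0.003     ]
the job is handed in; nothing more can be done
None
```

I lifted the case, found that its −y end is the heavy one, and laid it back flat. It now stands upright on that end near the middle of the tray, clear of the gripper, and the job was handed in at about 33 s.

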